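# Undo the wing screw and hold the sprung lid at 60 degrees

## Task

I want to look into the flat grey fastener box: turn the captive wing screw at its left side a quarter turn counterclockwise, all the way, while the lid is still shut, so that its steel pawl no longer holds the lid down. Then lift the sprung lid by the round tab near its front edge and hold it open at 60 degrees from closed, steadily; the lid snaps shut when let go, so finish while still holding it there, with nothing propping it. Leave the sanding block, weight, spool and bottle where they are.

Things in the scene. Friction and masses are not known exactly. Their poses are not given: they have to be found in the camera images.
- fastener_box: flat grey metal box, 130 (x) x 200 (y) x 58 mm high, fixed to the bench, walls 5 mm; origin under its centre, x points from its front to its hinged back, y to its left, z up. A bracket at its left side, 118 mm left of and 30 mm in front of the centre, carries the wing screw
- box_lid (a joint): opening angle of the lid, rad: 0 shut, 1.047 = 60 degrees, stop at 1.75. Aluminium plate 130 x 200 x 6 mm, 0.14 to 0.23 kg, hinged along the box's back rim; its front edge rises. A spring and its weight push it shut at every angle, about 1.5 to 2 N at the tab. Shut, its upper face is 64.5 mm above the bench
- lid_tab (a point): centre of the round black tab upright on the lid at mid front: a disc 28 mm across, 12 mm thick, flat sides facing the box's left and right (pinch these from above, closing along the box's y; it can pivot in the fingers as the lid swings). Lid shut: 50 mm in front of the box's centre, 96.5 mm above the bench, 32 mm above the lid. Axes turn with the lid: z out of its upper face
- lid_hinge (a point): point on the hinge axis in the middle of the lid's back edge, 65 mm behind the box's centre and 58.5 mm above the bench. In the frame of the lid the tab's centre is at x -115, z +38 mm from here; the hinge axis is the box's y
- wing_screw (a joint): turn of the wing screw in rad, counterclockwise seen from above: 0 to 0.25 at the start (pawl over the lid, lid locked), stop at 1.57 (pawl beside the lid). The pawl is clear of the lid from 1.15 on. Light friction, 0.04 N m; it stays where it is left
- wing_grip (a point): grip point of the black wing screw, on its upright axis, 100 mm above the bench. The wing is an upright bar 42 mm long, 12 mm thick, 79 to 109 mm above the bench, on a disc 30 mm across; pinch across its 12 mm from above. At 0 the bar lies along the box's y, the steel pawl under it pointing at the lid. Site x: across the bar, y: along it
- sanding_block: cork sanding block, 45 x 90 x 30 mm; origin under its centre; a bystander, leave it alone
- brass_weight: round brass pattern weight with a small knob, 48 mm wide, 62 mm high; origin under its centre; a bystander, leave it alone
- thread_spool: spool of thread, 44 mm wide, 56 mm high; origin under its centre; a bystander, leave it alone
- dye_bottle: dark bottle with a black cap, 44 mm wide, 105 mm high; origin under its centre; a bystander, leave it alone

How it is judged:
By the outcome, as a careful person would: the job done as asked, in the order asked, and still so for the second after the job is handed in, while the arm keeps its last pose, push and grip.
It also fails if it takes over 48 s, if anything falls off the work surface, if the arm or the gripper's body presses on something with over 40 N, if the wrist force passes 120 N, or if a joint passes its speed limit or range.

## Robot

A 6-joint arm with a two-finger parallel gripper is mounted at the origin on a cart in front of the work surface, level with it; the furniture and walls round the work are solid. World frame = base frame: x ahead of the robot, y to its left, z up, the work surface at z = 0. Lengths are in m, angles in rad, forces in N, time in s.
With the tool pointing down it reaches from about 0.35 to 0.85 m from the base axis. Payload 8.1 kg.
Tool frame: the origin (TCP) lies at the very end of the fingers, on their centre line; the grasp point (between the pads) lies 19 mm behind it; z points along the fingers, y is the line along which they close (so a half turn about z gives the same grasp; the last joint's range is limited). The gripper opens to 93 mm and grips with 3 to 60 N. Pads are 15 mm wide; open, the fingers measure 128 mm over their backs; the gripper's body (75 mm by 188 mm) begins 65 mm behind the grasp point.
Start: joints at [1.216, 0.13, 1.488, -0, 1.523, -0.085], TCP at [0.16, 0.578, 0.219] pointing down, gripper open.
Joint ranges: [-2.96, 2.96], [-0.89, 2.26], [0.02, 2.5], [-1.34, 4.48], [0, 2.73], [-2.66, 2.66]. Speed limits (rad/s): [2.39, 2.39, 2.79, 3.14, 3.14, 3.14].

## Interface

Orientations are given as a unit quaternion [x, y, z, w].
In Python, from station import telemetry, snapshot, calibration, job, spotter gives the robot as it stands. The module is installed in compiled form; this text tells all that it offers.
- The arm moves only by the tool apply_moves, never from a script. Its argument "targets" is a list that holds one entry, the list of rows, each a list of 7 numbers: the shift along the tool's x, y, z in mm, then the turn, a rotation vector about the tool's x, y, z in degrees, then the opening, from 0 (shut) to 1 (fully open). A call has 1 to 20 rows; each row shifts and turns the commanded pose from where the row before left it, along the tool's axes as they then stand; what a row does not reach is not made up. A row lasts 1/12 s, in which the tool goes at most 41.7 mm and 7.16 degrees, less where a joint would pass 70% of its speed; a pose out of reach is approached as far as the arm can. A call is refused whole if a number of a shift passes 41.7 or a number of a turn 7.16, either way. A call with a gripper value outside its range is refused whole. The fingers move at their own pace and stop on an object; "grip_force" is the grip in N (left out, the last holds). Time passes only in rows, so rows that do not move let the fingers close. It gives the time, the measured TCP pose, the force, the opening and the grip force at its end, in the units of the state.
- telemetry.observe(): the state, without advancing time (a new reading comes with each control period).
- snapshot(name): name is "scene" or "top" or "wrist"; returns (picture, depth): 480x640x3 uint8, red, green, blue; 480x640 float32, m along the optical axis (not along the pixel's ray), 0 where there is no reading.
- calibration(name): a dict with "K" (3x3 intrinsics, pixels), "R" (3x3) and "t" (3): a world point X has camera coordinates R X + t; the wrist camera has in their place "T_tool_cam" (4x4, takes a point from camera to tool coordinates, whose origin is the TCP and whose axes are the flange's). Camera axes: x right, y down, z forward; pixel columns grow to the right and rows downward; lengths in m; the calibration is good to about 2 mm. The wrist camera is an equidistant fisheye: a pixel r from the principal point sees the ray r / f radians off the axis. A picture is of the moment at which its call begins: read the wrist's pose just before it. calibration takes no time and is no camera call.
- job.sign_off(): hands the job in; it is judged then, once.
Trained networks look in the newest picture that a camera, given by its name, has taken for a name from the list of things; names that differ only in an ending like _2 or _b are one class to them, and where a whole thing is asked for, a point or a joint stands for the part that bears it (a point fixed in the world has none). Each returns a list of dicts, best first, with "p" (0 to 1); they miss things now and then, are a little off and sometimes report something else, mostly with a low value. They report only what shows in the picture. A call takes as long as a camera call.
- spotter.masks_of(camera, target): "pixels" (480x640 bool, what is visible of it) and "box" ([left, top, width, height] in pixels, round what is visible of it).
- spotter.mark_of(camera, target): "uv" ([column, row] in pixels: a listed point, or the origin of a listed thing).
The state is a dict: "t": time; "q": joint angles; "dq": joint speeds; "tau": joint torques, N m; "ee_pos": TCP position; "ee_rot": TCP orientation; "ft_force": force on the tool from outside, world axes, zero at the start; "torque": the same for the moment, N m; "finger_gap": finger opening in m; "finger_force": force on a finger pad.
Only numpy, scipy, OpenCV 4.12 (cv2) and the standard library are available. Lean on these libraries where they do the work, as an engineer would, in place of code of your own. Each camera call takes 0.05 s, during which the arm holds its last target. There are 200 camera calls.

## Working session

There is one attempt and no reset: what is moved stays moved. The work goes in short steps, Python scripts to look and compute and a tool call to move; the robot and the scene stay as the last step left them, time stands still between calls to the robot, and variables do not carry over. Pictures are saved under pics/ and viewed, at most 10 in all, crops included, and the job is handed in when it is done.

Besides the shell and the picture viewer there is one more tool, called after "Request:" as name(argument=value, ...) on one line, values as JSON. apply_moves: Moves the arm, as the interface text tells. Its arguments: {"type":"object","properties":{"targets":{"type":"array"},"grip_force":{"type":"number"}},"required":["targets"]}

```bash
mkdir -p pics; cat > h.py <<'E'
import numpy as np, cv2
from station import telemetry, snapshot, calibration, job, spotter
from scipy.spatial.transform import Rotation as R
def world(cam,uv,depth=None,z=None):
    c=calibration(cam);K=np.array(c["K"]);Rc=np.array(c["R"]);t=np.array(c["t"]).ravel()
    r=np.linalg.inv(K)@np.array([uv[0],uv[1],1.0])
    o=-Rc.T@t; d=Rc.T@r
    s=depth if depth is not None else (z-o[2])/d[2]
    return o+s*d
E
python3 - <<'E'
from h import *
s=telemetry.observe();print({k:np.round(v,3) for k,v in s.items()})
for cam in("scene","top"):
    im,d=snapshot(cam);cv2.imwrite(f"pics/{cam}0.png",im[...,::-1]);np.save(f"{cam}_d.npy",d)
    for n,z in(("wing_grip",.1),("lid_tab",.0965),("lid_hinge",.0585),("fastener_box",0),("sanding_block",0),("brass_weight",0),("thread_spool",0),("dye_bottle",0)):
        for m in spotter.mark_of(cam,n)[:2]: print(cam,n,round(m["p"],2),np.round(m["uv"],1),np.round(world(cam,m["uv"],z=z),4))
E
```

```text
{'t': np.float64(0.0), 'q': array([ 1.216,  0.131,  1.489, -0.   ,  1.523, -0.085]), 'dq': array([-0.001, -0.001,  0.001, -0.001, -0.001,  0.   ]), 'tau': array([-2.0000e-03, -5.5982e+01, -4.9176e+01,  7.7000e-02,  3.5000e-02,
       -0.0000e+00]), 'ee_pos': array([0.16 , 0.578, 0.218]), 'ee_rot': array([ 0.134,  0.991, -0.001, -0.   ]), 'ft_force': array([ 0.112, -0.351, -0.655]), 'torque': array([-0.004, -0.005,  0.017]), 'finger_force': np.float64(0.0), 'finger_gap': np.float64(0.093)}
scene wing_grip 0.76 [223.  194.1] [0.4947 0.2544 0.1   ]
scene lid_tab 0.91 [244.  231.3] [0.453  0.1312 0.0965]
scene lid_hinge 0.95 [282.5 217.2] [0.5646 0.1226 0.0585]
scene fastener_box 0.64 [403.4 290.1] [ 0.6315 -0.205   0.    ]
scene fastener_box 0.56 [263.3 241.1] [0.5095 0.14   0.    ]
scene sanding_block 0.64 [326.4 320.1] [ 0.4521 -0.1262  0.    ]
scene brass_weight 0.71 [381.1 255.6] [ 0.6749 -0.1052  0.    ]
scene thread_spool 0.96 [403.5 291.3] [ 0.6291 -0.2071  0.    ]
scene dye_bottle 0.67 [451.4 286.8] [ 0.7152 -0.2821  0.    ]
top wing_grip 0.38 [273.9 267.5] [0.5012 0.1127 0.1   ]
top lid_tab 0.88 [262.2 287.5] [0.4602 0.1367 0.0965]
top lid_hinge 0.93 [269.6 239.4] [0.5663 0.1265 0.0585]
top fastener_box 0.86 [269.3 268.1] [0.5081 0.1322 0.    ]
top sanding_block 0.88 [397.1 300.6] [ 0.4329 -0.1599  0.    ]
top brass_weight 0.73 [367.2 196.3] [ 0.6771 -0.0971  0.    ]
top thread_spool 0.94 [414. 218.] [ 0.6245 -0.206   0.    ]
top dye_bottle 0.91 [448.  176.2] [ 0.7259 -0.2912  0.    ]
```

```bash
python3 -c "
import cv2,numpy as np
a=cv2.imread('pics/scene0.png');b=cv2.imread('pics/top0.png')
cv2.imwrite('pics/both0.png',cv2.resize(np.vstack([a,b]),(400,600)))"
```

```text
(no output)
```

View pics/top0.png

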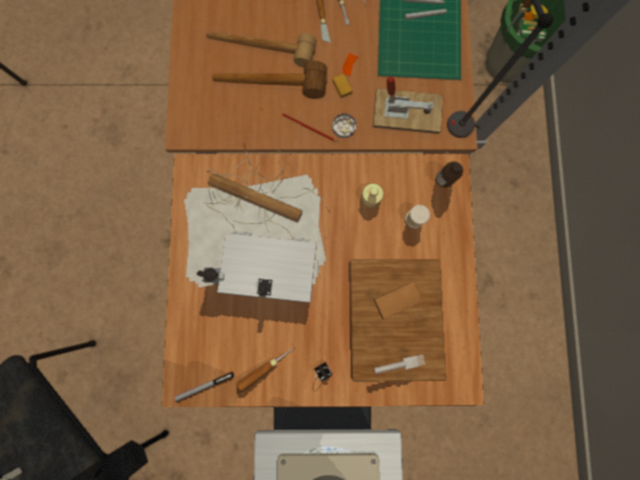

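View pics/scene0.png

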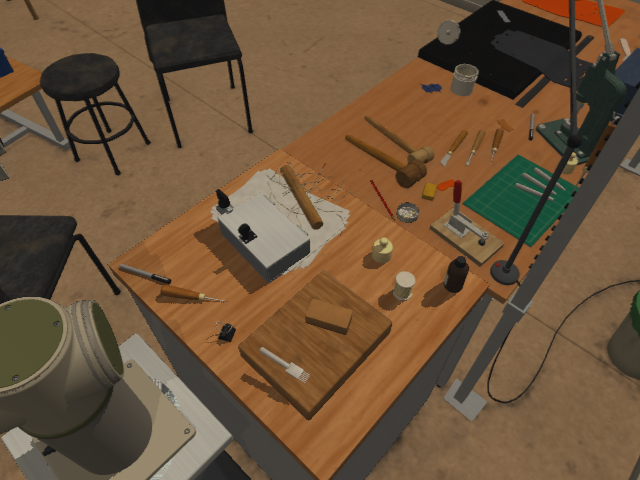

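The top view shows the lid spanning about (222–313, 235–300), slightly rotated, with the tab at (264,288) and the wing at (208,274). The scene view shows the wing at (223,200) and the tab at (246,233). Next I fit the lid rectangle from depth.

```bash
python3 - <<'E'
from h import *
for cam in("top","scene"):
    d=np.load(cam+"_d.npy");c=calibration(cam);K=np.array(c["K"]);Rc=np.array(c["R"]);t=np.array(c["t"]).ravel()
    v,u=np.mgrid[:480,:640];P=np.stack([(u-K[0,2])/K[0,0]*d,(v-K[1,2])/K[1,1]*d,d],-1)
    W=(P-t)@Rc
    reg=(d>0)&(W[...,0]>.38)&(W[...,0]<.64)&(W[...,1]>-.02)&(W[...,1]<.32)
    m=reg&(abs(W[...,2]-.0645)<.008)
    n,l,st,_=cv2.connectedComponentsWithStats(m.astype(np.uint8),connectivity=4);i=1+st[1:,4].argmax()
    pts=W[l==i];print(cam,len(pts),"z",pts[:,2].mean());r=cv2.minAreaRect((pts[:,:2]*1000).astype(np.float32));print(r)
    h=reg&(W[...,2]>.08)
    n,l,st,_=cv2.connectedComponentsWithStats(h.astype(np.uint8))
    for i in range(1,n):
        p=W[l==i];print(len(p),np.round(p.mean(0),4),np.round(p.min(0),3),np.round(p.max(0),3),cv2.minAreaRect((p[:,:2]*1000).astype(np.float32)))
E
python3 -c "
import sys;sys.path.insert(0,'.')
from h import *
a=cv2.imread('pics/top0.png')[225:310,190:325];cv2.imwrite('pics/c1.png',cv2.resize(a,None,fx=5.5,fy=5.5,interpolation=cv2.INTER_CUBIC))
c=calibration('wrist');print(c)"
```

```text
top 5598 z 0.0640938551469487
((510.4937744140625, 141.44854736328125), (219.5452117919922, 136.1951141357422), 83.72871398925781)
150 [0.4887 0.2505 0.1028] [0.477 0.231 0.08 ] [0.502 0.273 0.112] ((490.1602478027344, 251.8251495361328), (23.797529220581055, 39.845211029052734), 15.107200622558594)
1 [0.4769 0.2489 0.0807] [0.477 0.249 0.081] [0.477 0.249 0.081] ((476.89111328125, 248.894775390625), (0.0, 0.0), 0.0)
88 [0.4566 0.1364 0.105 ] [0.443 0.131 0.085] [0.469 0.144 0.112] ((456.5608215332031, 137.52542114257812), (12.118683815002441, 27.024269104003906), 83.94603729248047)
scene 3596 z 0.06446480346636482
((510.4657897949219, 148.1613006591797), (239.7637176513672, 137.1144561767578), 83.93655395507812)
134 [0.4863 0.2467 0.1006] [0.481 0.229 0.08 ] [0.496 0.272 0.113] ((488.4105529785156, 250.79296875), (42.30233383178711, 12.912967681884766), 85.0199966430664)
3 [0.4766 0.2549 0.0809] [0.475 0.254 0.08 ] [0.479 0.256 0.082] ((476.62823486328125, 255.11843872070312), (4.051502227783203, 1.0179966688156128), 14.345658302307129)
2 [0.4783 0.2468 0.0814] [0.477 0.246 0.081] [0.479 0.248 0.082] ((478.292724609375, 246.76226806640625), (2.3933868408203125, 0.0), -133.61669921875)
115 [0.4544 0.134  0.1006] [0.442 0.128 0.08 ] [0.469 0.146 0.113] ((455.2339782714844, 136.9250030517578), (26.578632354736328, 17.49435043334961), 1.947075366973877)
{'K': array([[371.64829954,   0.        , 317.02935008],
       [  0.        , 371.64829954, 239.93730831],
       [  0.        ,   0.        ,   1.        ]]), 'T_tool_cam': array([[-1.57324900e-03, -9.54664437e-01, -2.97679926e-01,
         8.37521464e-02],
       [ 9.99998403e-01, -1.75435017e-03,  3.41202802e-04,
         8.47826376e-04],
       [-8.47969010e-04, -2.97678914e-01,  9.54665672e-01,
        -1.67030808e-01],
       [ 0.00000000e+00,  0.00000000e+00,  0.00000000e+00,
         1.00000000e+00]])}
```

View pics/c1.png

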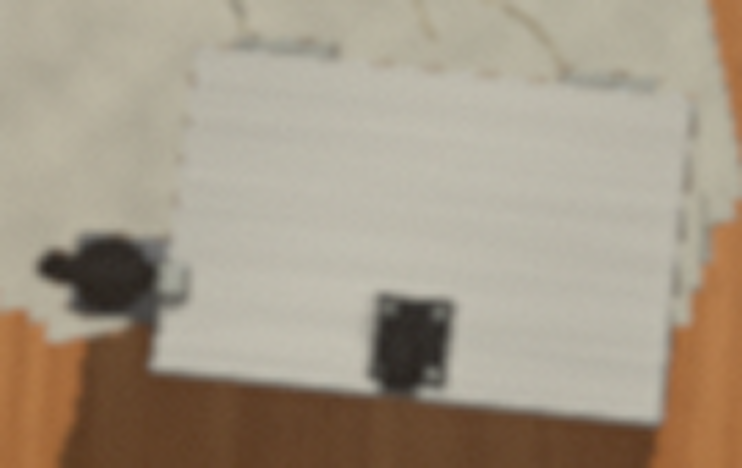

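The crop shows the bar pointing left from the disc at (50–110, 270), the pawl over the lid at (170,280) and the tab at (410,340). The box yaw is about -6.2°, with the wing near (0.489, 0.252) and the tab near (0.456, 0.136). Moving above the wing.

Request:
apply_moves(targets=[[[-25.2,-14.2,1,0,0,0,1],[-25.2,-14.2,1,0,0,0,1],[-25.2,-14.2,1,0,0,0,1],[-25.2,-14.2,1,0,0,0,1],[-25.2,-14.2,1,0,0,0,1],[-25.2,-14.2,1,0,0,0,1],[-25.2,-14.2,1,0,0,0,1],[-25.2,-14.2,1,0,0,0,1],[-25.2,-14.2,1,0,0,0,1],[-25.2,-14.2,1,0,0,0,1],[-25.2,-14.2,1,0,0,0,1],[-25.2,-14.2,1,0,0,0,1],[-25.2,-14.2,1,0,0,0,1],[-25.2,-14.2,1,0,0,0,1],[-25.2,-14.2,1,0,0,0,1],[-25.2,-14.2,1,0,0,0,1]]])

```text
t: 2.23
ee_pos: [0.4889, 0.2507, 0.2027]
ee_rot: [0.135, 0.991, 0.0, 0.0]
ft_force: [0.1, -0.2, 0.0]
finger_gap: 0.093
finger_force: 0.0
```

Request:
apply_moves(targets=[[[0,0,0,0,0,5,1],[0,0,0,0,0,5,1],[0,0,0,0,0,5,1],[0,0,0,0,0,5,1],[0,0,0,0,0,5,1],[0,0,0,0,0,5,1],[0,0,0,0,0,5,1],[0,0,0,0,0,5,1],[0,0,0,0,0,5,1],[0,0,0,0,0,5,1],[0,0,0,0,0,5,1],[0,0,0,0,0,5,1],[0,0,0,0,0,5,1],[0,0,0,0,0,5,1],[0,0,0,0,0,5,1],[0,0,0,0,0,0,1],[0,0,0,0,0,0,1]]])

```text
t: 3.65
ee_pos: [0.488, 0.2519, 0.2027]
ee_rot: [0.709, 0.705, 0.0, 0.0]
ft_force: [-0.6, -0.6, 0.2]
finger_gap: 0.0929
finger_force: 0.0
```

```bash
cat >> h.py <<'E'
def pose():
    s=telemetry.observe();return np.array(s["ee_pos"]),R.from_quat(s["ee_rot"]).as_matrix()
def wray(uv,p,M):
    c=calibration("wrist");K=c["K"];T=c["T_tool_cam"]
    a=(np.asarray(uv,float)-[K[0,2],K[1,2]])/K[0,0];th=np.linalg.norm(a,axis=-1,keepdims=True)
    d=np.concatenate([a*np.sinc(th/np.pi),np.cos(th)],-1)
    return M@T[:3,3]+p,d@T[:3,:3].T@M.T,d
def wz(uv,z,p,M):
    o,d,_=wray(uv,p,M);return o+d*((z-o[2])/d[...,2])[...,None]
E
python3 - <<'E'
from h import *
p,M=pose();print(p,M.round(3))
im,d=snapshot("wrist");cv2.imwrite("pics/w1.png",im[...,::-1])
for n,z in(("wing_grip",.1),("lid_tab",.0965),("lid_hinge",.0585)):
    for m in spotter.mark_of("wrist",n)[:2]: print(n,m["p"],m["uv"],wz(m["uv"],z,p,M))
v,u=np.mgrid[:480,:640];o,D,dc=wray(np.stack([u,v],-1),p,M)
W=o+D*(d/dc[...,2])[...,None]
for nm,mm,zl,zh in(("wing",(.489,.2516),.1,.115),("tab",(.456,.136),.1,.115)):
    q=(d>0)&(np.hypot(W[...,0]-mm[0],W[...,1]-mm[1])<.035)&(W[...,2]>zl)&(W[...,2]<zh)
    P=W[q];print(nm,len(P),P.mean(0),P[:,2].max(),cv2.minAreaRect((P[:,:2]*1000).astype(np.float32)))
q=(d>0)&(abs(W[...,2]-.0645)<.004)&(W[...,0]>.4)&(W[...,0]<.62)&(W[...,1]<.26)&(W[...,1]>0)
n,l,st,_=cv2.connectedComponentsWithStats(q.astype(np.uint8),connectivity=4);i=1+st[1:,4].argmax()
print(cv2.minAreaRect((W[l==i][:,:2]*1000).astype(np.float32)))
E
```

```text
[0.48797558 0.25185933 0.20268795] [[ 0.005  1.     0.   ]
 [ 1.    -0.005  0.   ]
 [ 0.     0.    -1.   ]]
wing_grip 0.86 [317.8, 237.9] [0.4883344  0.25387951 0.1       ]
lid_tab 0.55 [282.7, 360.3] [0.45626655 0.13870513 0.0965    ]
lid_hinge 0.7 [397.5, 347.1] [0.56831027 0.12522068 0.0585    ]
wing 870 [0.48945331 0.25447424 0.10877483] 0.11158266210082052 ((489.6553039550781, 253.0370330810547), (41.178958892822266, 12.465407371520996), 85.69124603271484)
tab 261 [0.45642916 0.14211214 0.10524068] 0.11121749129682684 ((456.87957763671875, 140.05084228515625), (8.301239967346191, 26.611042022705078), 88.51924896240234)
((512.7482299804688, 168.18017578125), (131.29891967773438, 135.45323181152344), 83.46476745605469)
```

View pics/w1.png

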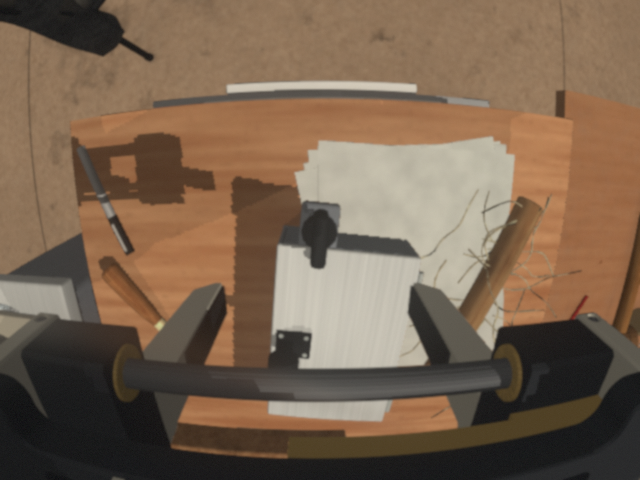

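The wrist view shows the wing at (319,238) pointing nearly along box y (≈2° turned) and the tab at (290,345). The fingers straddle the wing, so I descend and grip.

Request:
apply_moves(targets=[[[1,1.3,18,0,0,4,1],[0,0,25,0,0,0,1],[0,0,25,0,0,0,1],[0,0,25,0,0,0,1],[0,0,15,0,0,0,1],[0,0,10,0,0,0,1],[0,0,0,0,0,0,1],[0,0,0,0,0,0,0],[0,0,0,0,0,0,0],[0,0,0,0,0,0,0],[0,0,0,0,0,0,0],[0,0,0,0,0,0,0],[0,0,0,0,0,0,0],[0,0,0,0,0,0,0],[0,0,0,0,0,0,0]]], grip_force=12)

```text
t: 5.1
ee_pos: [0.4893, 0.2529, 0.0847]
ee_rot: [0.734, 0.679, 0.0, 0.0]
ft_force: [0.4, 0.5, 0.3]
finger_gap: 0.0444
finger_force: 0.0
```

Request:
apply_moves(targets=[[[0,0,0,0,0,0,0],[0,0,0,0,0,0,0],[0,0,0,0,0,0,0],[0,0,0,0,0,0,0],[0,0,0,0,0,0,0],[0,0,0,0,0,0,0],[0,0,0,0,0,0,0],[0,0,0,0,0,0,0]]])

```text
t: 5.77
ee_pos: [0.4897, 0.2528, 0.0846]
ee_rot: [0.734, 0.679, 0.0, 0.0]
ft_force: [3.6, -0.4, -2.9]
finger_gap: 0.012
finger_force: 12.0
```

Request:
apply_moves(targets=[[[0,0,0,0,0,-5,0],[0,0,0,0,0,-5,0],[0,0,0,0,0,-5,0],[0,0,0,0,0,-5,0],[0,0,0,0,0,-5,0],[0,0,0,0,0,-5,0],[0,0,0,0,0,-5,0],[0,0,0,0,0,-5,0],[0,0,0,0,0,-5,0],[0,0,0,0,0,-5,0],[0,0,0,0,0,-5,0],[0,0,0,0,0,-5,0],[0,0,0,0,0,-5,0],[0,0,0,0,0,-5,0],[0,0,0,0,0,-5,0],[0,0,0,0,0,-5,0],[0,0,0,0,0,0,0]]])

```text
t: 7.18
ee_pos: [0.488, 0.2516, 0.0846]
ee_rot: [0.123, 0.992, -0.001, -0.001]
ft_force: [-4.4, -6.3, 6.6]
finger_gap: 0.0121
finger_force: 12.0
```

```bash
python3 -c "
from h import *
p,M=pose();print(np.degrees(np.arctan2(M[1,1],M[0,1])),telemetry.observe()['torque'])"
```

```text
75.8655712061532 [-1.18432722  0.8505394   0.02936559]
```

Request:
apply_moves(targets=[[[0,0,0,0,0,-3,0],[0,0,0,0,0,-3,0],[0,0,0,0,0,-2,0],[0,0,0,0,0,-1,0],[0,0,0,0,0,0,0]]])

```text
t: 7.6
ee_pos: [0.488, 0.2514, 0.0846]
ee_rot: [0.047, 0.999, -0.001, -0.001]
ft_force: [-5.4, -7.8, 7.1]
finger_gap: 0.012
finger_force: 12.1
```

```bash
python3 -c "
from h import *
p,M=pose();print(np.degrees(np.arctan2(M[1,1],M[0,1])),telemetry.observe()['torque'])"
```

```text
84.59532077636554 [-1.36205623  0.85953766 -0.22211734]
```

Request:
apply_moves(targets=[[[0,0,0,0,0,-2,0],[0,0,0,0,0,-1,0],[0,0,0,0,0,0,0]]])

```text
t: 7.85
ee_pos: [0.4879, 0.2514, 0.0846]
ee_rot: [0.021, 1.0, -0.001, -0.002]
ft_force: [-4.7, -7.2, 6.5]
finger_gap: 0.0125
finger_force: 12.4
```

```bash
python3 -c "
from h import *
p,M=pose();print(np.degrees(np.arctan2(M[1,1],M[0,1])),telemetry.observe()['torque'])"
```

```text
87.58755748636466 [-1.3274137   0.92256693 -0.23237399]
```

The torque rose and saturated, so the wing is at its stop. Releasing and rising.

Request:
apply_moves(targets=[[[0,0,0,0,0,3,0],[0,0,0,0,0,0,1],[0,0,0,0,0,0,1],[0,0,0,0,0,0,1],[0,0,0,0,0,0,1],[0,0,0,0,0,0,1],[0,0,0,0,0,0,1],[0,0,-20,0,0,0,1],[0,0,-30,0,0,0,1],[0,0,-30,0,0,0,1],[0,0,-30,0,0,0,1],[0,0,0,0,0,0,1],[0,0,0,0,0,0,1]]])

```text
t: 8.93
ee_pos: [0.4908, 0.2536, 0.1974]
ee_rot: [0.047, 0.999, 0.001, 0.002]
ft_force: [-0.4, -0.4, -0.1]
finger_gap: 0.0871
finger_force: 0.0
```

```bash
cat > look.py <<'E'
from h import *
import sys
p,M=pose();print(p,np.degrees(np.arctan2(M[1,1],M[0,1])))
im,d=snapshot("wrist");cv2.imwrite(sys.argv[1],im[...,::-1])
for n,z in(("wing_grip",.1),("lid_tab",.0965),("lid_hinge",.0585)):
    for m in spotter.mark_of("wrist",n)[:2]: print(n,m["p"],m["uv"],wz(np.array(m["uv"]),z,p,M))
v,u=np.mgrid[:480,:640];o,D,dc=wray(np.stack([u,v],-1),p,M)
W=o+D*(d/dc[...,2])[...,None]
for nm,mm,zl,zh in(("wing",(.489,.2516),.1,.115),("tab",(.456,.137),.1,.115)):
    q=(d>0)&(np.hypot(W[...,0]-mm[0],W[...,1]-mm[1])<.035)&(W[...,2]>zl)&(W[...,2]<zh)
    P=W[q]
    if len(P)>5: print(nm,len(P),P.mean(0),P[:,2].max(),cv2.minAreaRect((P[:,:2]*1000).astype(np.float32)))
E
python3 look.py pics/w2.png
```

```text
[0.4908177  0.2535677  0.19736341] 84.55824883589172
wing_grip 0.92 [316.7, 236.9] [0.48788066 0.25484212 0.1       ]
lid_tab 0.81 [163.4, 212.0] [0.45685293 0.13741472 0.0965    ]
lid_hinge 0.96 [189.0, 319.5] [0.57271635 0.1206542  0.0585    ]
wing 923 [0.48759876 0.25218559 0.10886635] 0.11222109763597116 ((488.6827392578125, 252.06642150878906), (11.88306713104248, 41.05473709106445), 84.22106170654297)
tab 584 [0.4549553  0.13886678 0.10727399] 0.11226157494357253 ((455.7436218261719, 137.40798950195312), (12.889753341674805, 26.473323822021484), 83.26791381835938)
```

View pics/w2.png

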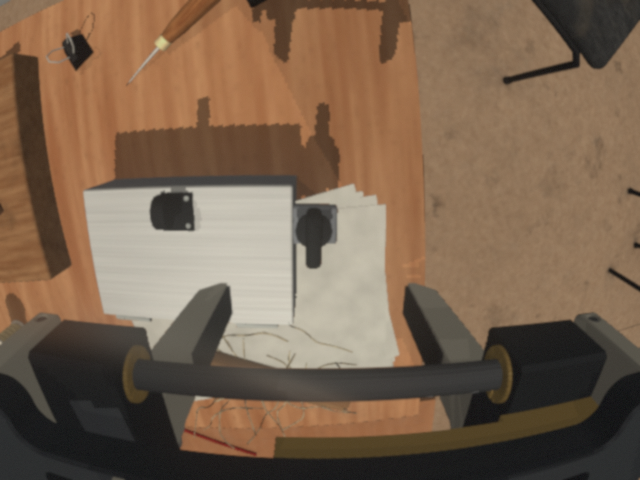

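The wrist view shows the wing at (315,237) now parallel to the box's x, the pawl beside the lid, and the tab at (172,212). Moving to the tab.

Request:
apply_moves(targets=[[[4,-19.8,0,0,0,1,1],[4,-19.8,0,0,0,0,1],[4,-19.8,0,0,0,0,1],[4,-19.8,0,0,0,0,1],[4,-19.8,0,0,0,0,1],[4,-19.8,0,0,0,0,1],[0,0,0,0,0,0,1],[0,0,25,0,0,0,1],[0,0,25,0,0,0,1],[0,0,20,0,0,0,1],[0,0,10,0,0,0,0.5],[0,0,0,0,0,0,0.5],[0,0,0,0,0,0,0.5]]], grip_force=20)

```text
t: 10.22
ee_pos: [0.4519, 0.1376, 0.1142]
ee_rot: [0.056, 0.998, -0.0, -0.001]
ft_force: [-0.5, -0.0, -0.2]
finger_gap: 0.0775
finger_force: 0.0
```

```bash
python3 look.py pics/w3.png
```

```text
[0.45187795 0.13757541 0.11418031] 83.55277232354686
wing_grip 0.72 [506.4, 322.6] [0.49162781 0.25189236 0.1       ]
lid_tab 0.62 [313.9, 292.0] [0.45563245 0.13633964 0.0965    ]
lid_hinge 0.7 [313.3, 406.4] [0.57453279 0.12148524 0.0585    ]
wing 761 [0.4775175  0.25058627 0.10709779] 0.11121858376166924 ((480.5448913574219, 252.1200408935547), (12.614839553833008, 24.912517547607422), 85.32594299316406)
tab 1056 [0.45269308 0.13718172 0.10793837] 0.11261828424135667 ((455.76116943359375, 136.72958374023438), (12.087438583374023, 26.31623649597168), 83.91883087158203)
```

Request:
apply_moves(targets=[[[-3.9,-0.3,0,0,0,0,0.5],[0,0,18,0,0,0,0.5],[0,0,18,0,0,0,0.5],[0,0,0,0,0,0,0.5],[0,0,0,0,0,0,0],[0,0,0,0,0,0,0],[0,0,0,0,0,0,0],[0,0,0,0,0,0,0],[0,0,0,0,0,0,0],[0,0,0,0,0,0,0],[0,0,0,0,0,0,0],[0,0,0,0,0,0,0],[0,0,0,0,0,0,0],[0,0,0,0,0,0,0]]])

```text
t: 11.58
ee_pos: [0.4565, 0.1361, 0.0791]
ee_rot: [0.056, 0.998, -0.0, 0.0]
ft_force: [-0.8, -5.5, 3.5]
finger_gap: 0.0123
finger_force: 20.0
```

```bash
python3 - <<'E'
from h import *
th0=np.arctan2(38,115);r=np.hypot(115,38)
def pos(t): a=np.radians(t);return np.array([-115*np.cos(a)+38*np.sin(a),115*np.sin(a)+38*np.cos(a)])
prev=pos(0)
for t in list(range(3,61,3)):
    q=pos(t);print(t,np.round(q-prev,1),np.round(q-pos(0),1));prev=q
E
```

```text
3 [2.1 6. ] [2.1 6. ]
6 [2.5 5.8] [ 4.6 11.8]
9 [2.8 5.7] [ 7.4 17.5]
12 [3.1 5.6] [10.4 23.1]
15 [3.3 5.4] [13.8 28.5]
18 [3.6 5.2] [17.4 33.7]
21 [3.9 5. ] [21.3 38.7]
24 [4.1 4.8] [25.4 43.5]
27 [4.4 4.6] [29.8 48.1]
30 [4.6 4.3] [34.4 52.4]
33 [4.8 4.1] [39.2 56.5]
36 [5.  3.8] [44.3 60.3]
39 [5.2 3.6] [49.5 63.9]
42 [5.4 3.3] [55.  67.2]
45 [5.6 3. ] [60.6 70.2]
48 [5.7 2.7] [66.3 72.9]
51 [5.9 2.4] [72.2 75.3]
54 [6.  2.1] [78.1 77.4]
57 [6.1 1.8] [84.2 79.1]
60 [6.2 1.4] [90.4 80.6]
```

Request:
apply_moves(targets=[[[-1,0,-3,0,0,0,0],[-1.1,0,-3,0,0,0,0],[-2.5,0,-5.8,0,0,0,0],[-2.8,0,-5.7,0,0,0,0],[-3.1,0,-5.6,0,0,0,0],[-3.3,0,-5.4,0,0,0,0],[0,0,0,0,0,0,0]]])

```text
t: 12.17
ee_pos: [0.4703, 0.1346, 0.1083]
ee_rot: [0.056, 0.998, -0.0, -0.0]
ft_force: [-2.4, -6.3, -0.9]
finger_gap: 0.0118
finger_force: 20.0
```

```bash
python3 - <<'E'
from h import *
im,d=snapshot("scene");cv2.imwrite("pics/s2.png",cv2.resize(im[130:330,140:400,::-1],None,fx=2.5,fy=2.5))
E
```

```text
(no output)
```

View pics/s2.png

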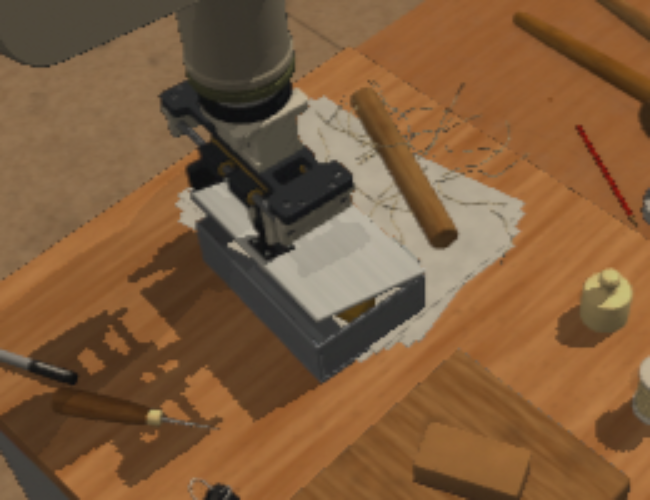

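The lid is lifting: a gap shows along its front edge (200–320, 220–350 in the crop). Forces are low, so I continue to 60°.

Request:
apply_moves(targets=[[[-3.6,0,-5.2,0,0,0,0],[-3.9,0,-5,0,0,0,0],[-4.1,0,-4.8,0,0,0,0],[-4.4,0,-4.6,0,0,0,0],[-4.6,0,-4.3,0,0,0,0],[-4.8,0,-4.1,0,0,0,0],[-5,0,-3.8,0,0,0,0],[-5.2,0,-3.6,0,0,0,0],[-5.4,0,-3.3,0,0,0,0],[-5.6,0,-3,0,0,0,0],[-5.7,0,-2.7,0,0,0,0],[-5.9,0,-2.4,0,0,0,0],[-6,0,-2.1,0,0,0,0],[-6.1,0,-1.8,0,0,0,0],[-6.2,0,-1.4,0,0,0,0],[0,0,0,0,0,0,0],[0,0,0,0,0,0,0],[0,0,0,0,0,0,0]]])

```text
t: 13.72
ee_pos: [0.546, 0.1263, 0.1596]
ee_rot: [0.056, 0.998, -0.0, -0.0]
ft_force: [-1.5, -5.0, -1.5]
finger_gap: 0.0119
finger_force: 20.0
```

```bash
python3 - <<'E'
from h import *
p,M=pose();yaw=np.radians(-6.3)
bx=np.array([np.cos(yaw),np.sin(yaw)])
g=p-.019*M[:,2]
tab0=np.array([.4557,.1369]);hinge=tab0+.115*bx
x=((g[:2]-hinge)@bx)*1000;z=(g[2]-.0585)*1000
print(p,x,z,"r",np.hypot(x,z),"vs",np.hypot(115,38),"theta",np.degrees(np.arctan2(z,-x)-np.arctan2(38,115)))
for cam in("scene","top"):
    im,d=snapshot(cam);cv2.imwrite(f"pics/{cam}3.png",cv2.resize(im[130:330,140:400,::-1],None,fx=2.5,fy=2.5))
    c=calibration(cam);K=np.array(c["K"]);Rc=np.array(c["R"]);t=np.array(c["t"]).ravel()
    v,u=np.mgrid[:480,:640];P=np.stack([(u-K[0,2])/K[0,0]*d,(v-K[1,2])/K[1,1]*d,d],-1)
    W=(P-t)@Rc;X=(W[...,:2]-hinge)@bx*1000;by=np.array([-bx[1],bx[0]]);Y=(W[...,:2]-hinge)@by*1000;Z=W[...,2]*1000-58.5
    th=np.degrees(np.arctan2(Z,-X));rr=np.hypot(X,Z)
    for lo,hi in((-95,-50),(50,95)):
        q=(d>0)&(Y>lo)&(Y<hi)&(rr>30)&(rr<125)&(th>45)&(th<80)
        if q.sum()>20:
            # line fit: plate upper or lower face
            l=cv2.fitLine(np.stack([X[q],Z[q]],1).astype(np.float32),cv2.DIST_HUBER,0,.01,.01).ravel()
            print(cam,lo,q.sum(),"slope",np.degrees(np.arctan2(l[1],-l[0]))%180,"median th",np.median(th[q]))
E
```

```text
[0.54600313 0.12627329 0.15962526] -24.074430693888004 120.1252538654986 r 122.513896474993 vs 121.1156472137271 theta 60.382070767203935
scene -95 89 slope 56.42359 median th 61.50754221873391
scene 50 67 slope 56.47341 median th 61.19038537218612
top -95 157 slope 56.062767 median th 59.96658425670981
top 50 196 slope 56.70508 median th 59.93330080098244
```

View pics/scene3.png

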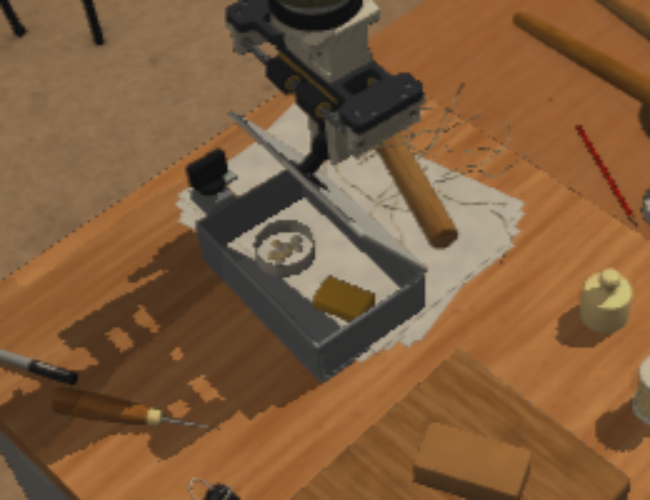

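The view shows the lid open, held by the tab at (315,160), the box interior visible and the wing at (208,172) clear. I cross-check the angle with a more careful plane fit.

```bash
python3 - <<'E'
from h import *
yaw=np.radians(-6.3);bx=np.array([np.cos(yaw),np.sin(yaw)]);by=np.array([-bx[1],bx[0]])
hinge=np.array([.4557,.1369])+.115*bx
for cam in("scene","top"):
    im,d=snapshot(cam)
    c=calibration(cam);K=np.array(c["K"]);Rc=np.array(c["R"]);t=np.array(c["t"]).ravel()
    v,u=np.mgrid[:480,:640];P=np.stack([(u-K[0,2])/K[0,0]*d,(v-K[1,2])/K[1,1]*d,d],-1)
    W=(P-t)@Rc;X=(W[...,:2]-hinge)@bx*1000;Y=(W[...,:2]-hinge)@by*1000;Z=W[...,2]*1000-58.5
    q=(d>0)&(abs(Y)>45)&(abs(Y)<95)&(Z>12)&(Z<105)&(X>-90)&(X<10)
    A=np.stack([X[q],Z[q]],1);best=None
    for a in np.arange(50,72,.5):
        n=np.array([np.sin(np.radians(a)),np.cos(np.radians(a))]) # normal
        s=A@n
        for o in np.arange(-6,12,.5):
            k=(abs(s-o)<1.5).sum()
            if best is None or k>best[0]: best=(k,a,o)
    k,a,o=best;n=np.array([np.sin(np.radians(a)),np.cos(np.radians(a))]);B=A[abs(A@n-o)<2.5]
    w,V=np.linalg.eigh(np.cov(B.T));e=V[:,1];e=e*np.sign(e[1])
    print(cam,q.sum(),best,len(B),"angle",np.degrees(np.arctan2(e[1],-e[0])),"offset",B.mean(0)@n, [ (lo,np.round(np.median(A[(A[:,1]>lo)&(A[:,1]<lo+15)],0),1).tolist()) for lo in range(12,105,15)])
E
```

```text
scene 192 (np.int64(191), np.float64(55.5), np.float64(8.0)) 191 angle 56.42542107367872 offset 8.224610846768417 [(12, [-4.1, 18.9]), (27, [-14.5, 34.6]), (42, [-24.4, 49.1]), (57, [-33.9, 63.9]), (72, [-44.3, 79.8]), (87, [-54.6, 95.0]), (102, [-60.5, 103.4])]
top 347 (np.int64(335), np.float64(56.5), np.float64(6.5)) 347 angle 56.37449543756963 offset 6.468513179276236 [(12, [-4.8, 20.3]), (27, [-14.3, 35.5]), (42, [-26.9, 52.3]), (57, [-31.6, 59.8]), (72, [-47.0, 82.8]), (87, [-55.1, 94.7]), (102, [-60.9, 103.8])]
```

Both cameras give about 56.4° from the plate, whereas the kinematics say about 60°, so I check whether the tab slipped in the fingers.

```bash
python3 - <<'E'
from h import *
yaw=np.radians(-6.3);bx=np.array([np.cos(yaw),np.sin(yaw)]);by=np.array([-bx[1],bx[0]])
hinge=np.array([.4557,.1369])+.115*bx
p,M=pose();g=p-.019*M[:,2]
im,d=snapshot("wrist");cv2.imwrite("pics/w4.png",im[...,::-1])
print([(m["p"],m["uv"]) for m in spotter.mark_of("wrist","lid_tab")[:2]])
c=calibration("wrist");K=c["K"];T=c["T_tool_cam"]
def proj(Xw):
    x=np.linalg.inv(T)@np.r_[M.T@(Xw-p),1];th=np.arctan2(np.hypot(x[0],x[1]),x[2]);return K[:2,2]+K[0,0]*th*x[:2]/np.hypot(x[0],x[1])
print("grasp",proj(g))
for a in(56.4,60):
    r=np.radians(a);x=-.115*np.cos(r)+.038*np.sin(r);z=.115*np.sin(r)+.038*np.cos(r)
    X=np.r_[hinge+x*bx,.0585+z];print(a,X,proj(X))
v,u=np.mgrid[:480,:640];o,D,dc=wray(np.stack([u,v],-1),p,M);W=o+D*(d/dc[...,2])[...,None]
X=(W[...,:2]-hinge)@bx*1000;Y=(W[...,:2]-hinge)@by*1000;Z=W[...,2]*1000-58.5
for s in(-1,1):
    q=(d>0)&(s*Y>45)&(s*Y<95)&(Z>5)&(Z<125)&(X>-90)&(X<20)
    A=np.stack([X[q],Z[q]],1);l=cv2.fitLine(A.astype(np.float32),cv2.DIST_HUBER,0,.01,.01).ravel()
    print(s,len(A),"angle",np.degrees(np.arctan2(l[1],-l[0]))%180,"maxZ",np.percentile(A[:,1],99.5),[np.round(np.median(A[(A[:,1]>lo)&(A[:,1]<lo+15)],0),1).tolist() for lo in range(12,105,15)])
for cam in("scene","top"):
    snapshot(cam)
    for n in("lid_tab","lid_hinge"):
        for m in spotter.mark_of(cam,n)[:1]:print(cam,n,m["p"],world(cam,m["uv"],z=.177 if n=="lid_tab" else .0585))
E
```

```text
[(0.72, [313.7, 304.2])]
grasp [315.06664787 318.64585517]
56.4 [0.53820967 0.12779085 0.17531482] [316.42628291 300.01065769]
60 [0.54556298 0.12697903 0.17709292] [316.50502968 316.11304112]
-1 5051 angle 56.078316 maxZ 112.64045771129756 [[-4.5, 20.3], [-14.7, 35.3], [-24.4, 49.9], [-34.4, 64.9], [-44.0, 79.9], [-53.9, 94.3], [-66.3, 110.4]]
1 5099 angle 56.3994 maxZ 112.64805731984055 [[-4.8, 20.1], [-14.0, 34.6], [-24.4, 50.4], [-34.4, 65.3], [-43.9, 79.9], [-53.6, 94.2], [-66.2, 110.5]]
scene lid_tab 0.62 [0.52076849 0.1257238  0.177     ]
scene lid_hinge 0.64 [0.56064979 0.11540574 0.0585    ]
top lid_tab 0.81 [0.53785086 0.12239604 0.177     ]
```

View pics/w4.png

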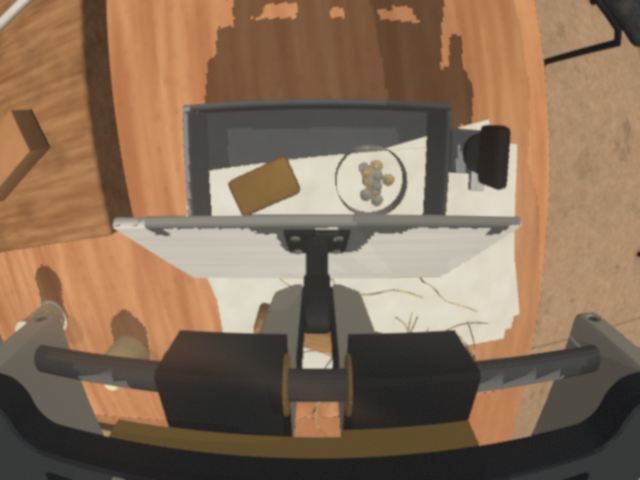

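Three cameras agree on about 56.3° (wrist view: lid edge at y≈222, tab stem gripped at (317,300)), so the tab sits about 8 mm off the pad centre. I firm up the grip and add about 3.7°.

Request:
apply_moves(targets=[[[0,0,0,0,0,0,0],[0,0,0,0,0,0,0],[-2,0,-0.6,0,0,0,0],[-2,0,-0.5,0,0,0,0],[-2,0,-0.4,0,0,0,0],[-1.6,0,-0.2,0,0,0,0],[0,0,0,0,0,0,0],[0,0,0,0,0,0,0],[0,0,0,0,0,0,0],[0,0,0,0,0,0,0]]], grip_force=30)

```text
t: 15.15
ee_pos: [0.5526, 0.1255, 0.1609]
ee_rot: [0.056, 0.998, -0.0, -0.001]
ft_force: [-3.6, -4.8, -1.2]
finger_gap: 0.012
finger_force: 30.0
```

```bash
cat > ang.py <<'E'
from h import *
yaw=np.radians(-6.3);bx=np.array([np.cos(yaw),np.sin(yaw)]);by=np.array([-bx[1],bx[0]])
hinge=np.array([.4557,.1369])+.115*bx
p,M=pose();print(p)
def fit(W,d,name):
    X=(W[...,:2]-hinge)@bx*1000;Y=(W[...,:2]-hinge)@by*1000;Z=W[...,2]*1000-58.5
    q=(d>0)&(abs(Y)>45)&(abs(Y)<95)&(Z>12)&(Z<105)&(X>-90)&(X<20)
    l=cv2.fitLine(np.stack([X[q],Z[q]],1).astype(np.float32),cv2.DIST_HUBER,0,.01,.01).ravel()
    print(name,q.sum(),"angle",np.degrees(np.arctan2(l[1],-l[0]))%180)
im,d=snapshot("wrist");v,u=np.mgrid[:480,:640];o,D,dc=wray(np.stack([u,v],-1),p,M);fit(o+D*(d/dc[...,2])[...,None],d,"wrist")
for cam in("scene","top"):
    im,d=snapshot(cam);c=calibration(cam);K=np.array(c["K"])
    fit((np.stack([(u-K[0,2])/K[0,0]*d,(v-K[1,2])/K[1,1]*d,d],-1)-np.array(c["t"]).ravel())@np.array(c["R"]),d,cam)
E
python3 ang.py
```

```text
[0.55261395 0.12553335 0.16086907]
wrist 5556 angle 59.34588
scene 101 angle 59.35276
top 343 angle 59.204285
```

Another 0.7°, then wait and check that it is steady.

Request:
apply_moves(targets=[[[-1.5,0,-0.2,0,0,0,0],[0,0,0,0,0,0,0],[0,0,0,0,0,0,0],[0,0,0,0,0,0,0],[0,0,0,0,0,0,0],[0,0,0,0,0,0,0],[0,0,0,0,0,0,0],[0,0,0,0,0,0,0],[0,0,0,0,0,0,0],[0,0,0,0,0,0,0],[0,0,0,0,0,0,0],[0,0,0,0,0,0,0]]])

```text
t: 16.3
ee_pos: [0.554, 0.1254, 0.1611]
ee_rot: [0.056, 0.998, -0.0, -0.001]
ft_force: [-4.1, -3.4, -0.8]
finger_gap: 0.012
finger_force: 30.0
```

```bash
python3 ang.py
```

```text
[0.55402724 0.12537526 0.16107801]
wrist 5285 angle 59.96772
scene 78 angle 60.052254
top 346 angle 59.83145
```

Request:
apply_moves(targets=[[[0,0,0,0,0,0,0],[0,0,0,0,0,0,0],[0,0,0,0,0,0,0],[0,0,0,0,0,0,0],[0,0,0,0,0,0,0],[0,0,0,0,0,0,0],[0,0,0,0,0,0,0],[0,0,0,0,0,0,0],[0,0,0,0,0,0,0],[0,0,0,0,0,0,0],[0,0,0,0,0,0,0],[0,0,0,0,0,0,0]]])

```text
t: 17.45
ee_pos: [0.554, 0.1254, 0.1611]
ee_rot: [0.056, 0.998, -0.0, -0.001]
ft_force: [-3.8, -5.1, -1.2]
finger_gap: 0.0119
finger_force: 30.0
```

```bash
python3 ang.py
```

```text
[0.55403572 0.12540333 0.16107709]
wrist 5282 angle 59.971764
scene 82 angle 60.02398
top 344 angle 59.867104
```

Steady at 60°. Handing in.

```bash
python3 -c "
from station import job
print(job.sign_off())"
```

```text
the job is handed in; nothing more can be done
None
```

The wing screw is turned fully counterclockwise to its stop, and the lid is held by its tab at 60° (three cameras read 59.9–60.0°, unchanged over the last second); the bystanders were not touched, and the job was handed in at about 18 s.

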